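# Crack a tight jar lid with the adjustable jar opener

## Task

The red lid of the jar is stuck, and the jar stands ready in the bench jar opener. Roll the brass thumb-wheel clockwise until both jaws are snug on the lid, tight enough to turn it but not so hard as to crush it, and let go of the wheel; then swing the wooden-handled lever anticlockwise right round to its far stop so that the jaws turn the lid loose with them, and let go. Do not turn the lid by hand, and leave the green mug and the lemon where they are.

Things in the scene. Friction and masses are not known exactly. Their poses are not given: they have to be found in the camera images.
- opener_base: bench jar opener, fixed to the worktop: round wooden base 150 mm across and 10 mm thick, four steel legs and a fixed ring at 82 to 90 mm height. Origin on the worktop under the lid's axis, z up. A dark turning head (ring, lever, wheel, jaws) lies on the ring and turns about that vertical axis
- head (a joint): turn of the head in rad, anticlockwise seen from above: 0 at its rest stop (where it starts), 1.05 at its far stop. It stays where it is left; turning the wheel clockwise only presses it against the rest stop. Swinging it with the lid gripped takes about 0.55 N m, that is about 4 N at the lever's handle; both stops are firm
- lever_grip (a point): top centre of the upright turned wooden handle at the end of the lever, 150 mm above the worktop and 140 mm from the lid's axis. The handle is round, 20 mm across and 50 mm tall, fixed upright on the flat lever (lever top at 98 mm height), free to be pinched from above at any yaw and led round the lid's axis
- wheel (a joint): turn of the brass wheel in rad, clockwise from above closes: 0 open (pads 92 mm apart), 5 mm per jaw and rad, range 3.0, starts at 0 to 0.7, stays where left. Friction 0.28 N m (little of it shows when held still after a small step). After touch it pushes back on the fingers with 0.01 N m per N at a pad, about 1 N m per further rad
- wheel_top (a point): centre of the thumb-wheel's top face, 153 mm above the worktop, 88 mm from the lid's axis and on the other side of it from the lever. The wheel is a knurled upright-axis cylinder 38 mm across and 26 mm tall (its underside 127 mm above the worktop, a grey housing 34 by 36 mm ends 121 mm above it); pinch it from above at any yaw, with about 50 N so that it does not slip
- pad_a: black rubber pad of one jaw, 26 by 7 by 16 mm, faces the lid; origin in the plane of its face, at the height of the head's underside (90 mm), y axis along the jaws' travel. Sprung: pushes the lid with 20 N for each mm that its jaw goes on after touching. Snug is 9 to 25 N (aim at about 15); swinging the lever can add some N; above 32 N the lid is crushed
- pad_b: the same pad on the other jaw, across the lid; same rule
- jar: the glass jar under the lid, 72 mm across and 112 mm tall, held fast in the opener; origin at the centre of its underside, 10 mm above the worktop; its yaw varies
- lid_top (a point): centre of the top of the red ribbed lid, 128 mm above the worktop. The lid is 22 mm tall and knocked out of round: anything from 69 to 77 mm across between the pads, as it happens to stand, so the wheel reading at which both pads touch (together) lies between 1.5 and 2.3 rad and must be felt
- lid: the same red lid as a solid, with its origin at the centre of its underside, z up, its x axis (the white mark on top points along it) lies along the jar's x axis at the start; loosening turns it anticlockwise seen from above. It takes about 0.38 N m to turn, so loosely closed jaws slip round it. The fingers must not press on it
- mug_green: loose green mug, 85 mm across, 94 mm tall, a bystander; origin at the centre of its underside
- lemon: loose lemon, 78 by 55 by 56 mm, a bystander; origin at its underside

How it is judged:
By the outcome, as a careful person would: the job done as asked, in the order asked, and still so for the second after the job is handed in, with the robot touching nothing.
It also fails if it takes over 72 s, if anything falls off the work surface, if the arm or the gripper's body presses on something with over 40 N, if the wrist force passes 120 N, or if a joint passes its speed limit or range.

## Robot

A 7-joint arm with a two-finger parallel gripper is mounted at the origin on the work surface; the furniture and walls round the work are solid. World frame = base frame: x ahead of the robot, y to its left, z up, the work surface at z = 0. Lengths are in mm, angles in rad, forces in N, time in s.
With the tool pointing down it reaches from about 400 to 875 mm from the base axis. Payload 4.4 kg.
Tool frame: the origin (TCP) lies midway between the tips of the shut fingers; the grasp point (between the pads) lies 19 mm behind it; z points along the fingers, y is the line along which they close (so a half turn about z gives the same grasp; the last joint's range is limited). The gripper opens to 85 mm and grips with 20 to 120 N. Pads are 22 mm wide; open, the fingers measure 114 mm over their backs; the gripper's body (76 mm by 85 mm) begins 54 mm behind the grasp point. The pads swing forward as they close: fully open they stand 13 mm farther back than shut.
Start: joints at [-1.335, 0.628, 0.038, 1.517, -0.027, 0.996, -0.02], TCP at [193.181, 620.644, 231.313] pointing down, gripper open.
Joint ranges: [-3.06, 3.06], [-0.37, 2.12], [-1.25, 1.32], [0.18, 2.47], [-1.1, 4.24], [0.23, 1.98], [-2.94, 2.94]. Speed limits (rad/s): [2.57, 2.57, 3.14, 3.14, 3.14, 3.14, 3.14].

## Interface

Orientations are given as [roll, pitch, yaw] about the fixed x, y, z axes, in that order (R = Rz(yaw) Ry(pitch) Rx(roll)).
In Python, from cell import ctrl gives the robot as it stands.
- The arm moves only by the shell command python3 -m handwheel 'ROWS'. ROWS is JSON, a list of rows, each a list of 3 entries, a list of its own where there are three numbers: the turn, a rotation vector about the tool's x, y, z in degrees, then the shift along the tool's x, y, z in m, then the closure, from 0 (fully open) to 1 (shut). A call has 1 to 5 rows; each row shifts and turns the commanded pose from where the row before left it, along the tool's axes as they then stand; what a row does not reach is not made up. A row lasts 1/12 s, in which the tool goes at most 41.7 mm and 7.16 degrees, less where a joint would pass 70% of its speed; a pose out of reach is approached as far as the arm can. A call is refused whole if a number of a shift passes 0.0417 or a number of a turn 7.16, either way. A call with a gripper value outside its range is refused whole. The fingers move at their own pace and stop on an object; the grip force is fixed at half the most. Time passes only in rows, so rows that do not move let the fingers close. It gives the time, the measured TCP pose, the force, the opening and the grip force at its end, in the units of the state.
- ctrl.read_state(): the state, without advancing time (a new reading comes with each control period).
- ctrl.get_image(name): name is "scene" or "top" or "wrist"; returns a dict with "pixels" (384x512x3 uint8, red, green, blue), "fx", "fy", "cx", "cy" (pixels), "pose" (4x4, takes a point from camera to world coordinates); the wrist camera has in their place "T_tool_cam" (4x4, takes a point from camera to tool coordinates, whose origin is the TCP and whose axes are the flange's). Camera axes: x right, y up, looking along -z (the intrinsics and any distortion apply to the point x, -y, -z); pixel columns grow to the right and rows downward; lengths in mm; the calibration is good to about 2 mm. A picture is of the moment at which its call begins: read the wrist's pose just before it. There is no depth.
- ctrl.finish_job(): hands the job in; it is judged then, once.
The state is a dict: "clock": time; "qpos": joint angles; "qd": joint speeds; "tau": joint torques, N m; "eef_pos": TCP position; "tool_rot": TCP orientation; "force": force on the tool from outside, world axes, zero at the start; "torque": the same for the moment, N m; "width": finger opening in mm; "gripper_force": force on a finger pad.
Only numpy, scipy, OpenCV 4.12 (cv2) and the standard library are available. Lean on these libraries where they do the work, as an engineer would, in place of code of your own. Each camera call takes 0.05 s, during which the arm holds its last target. There are 200 camera calls.

## Working session

There is one attempt and no reset: what is moved stays moved. The work goes in short steps, Python scripts to look and compute and a shell command to move; the robot and the scene stay as the last step left them, time stands still between calls to the robot, and variables do not carry over. Pictures are saved under pics/ and viewed, at most 10 in all, crops included, and the job is handed in when it is done.

```bash
ls; mkdir -p pics; python3 - <<'E'
from cell import ctrl
import cv2,numpy as np
s=ctrl.read_state();print(s)
ims=[]
for n in("scene","top"):
    i=ctrl.get_image(n);np.savez(f"pics/{n}0.npz",**{k:np.array(v) for k,v in i.items()})
    print({k:v for k,v in i.items() if k!="pixels"})
    cv2.imwrite(f"pics/{n}0.png",cv2.resize(i["pixels"][:,:,::-1],None,fx=1.5,fy=1.5))
E
```

```text
pics
{'clock': 0.0, 'qpos': array([-1.33481481,  0.62933944,  0.03844658,  1.5183463 , -0.02699121,
        0.99625456, -0.01996846]), 'qd': array([-1.15157020e-03, -6.21889086e-04,  6.33056822e-04,  1.17227653e-03,
       -7.54222244e-05,  4.08749828e-04,  6.99794598e-04]), 'tau': array([-5.44084505e-04, -5.63405156e+01,  1.22666940e+00, -1.93444616e+01,
        1.13216811e-02,  1.08885768e-02, -2.12963940e-07]), 'eef_pos': array([192.99316906, 620.06266408, 230.40042033]), 'tool_rot': array([-3.13976347e+00,  3.31065290e-05,  2.83984424e+00]), 'force': array([-0.59089299,  0.02687995, -0.12366361]), 'torque': array([ 0.02889947,  0.00791052, -0.00011324]), 'gripper_force': 0.0, 'width': 85.34988210228502}
{'fx': 406.09722431616285, 'fy': 406.09722431616285, 'cx': 256.7379161917898, 'cy': 196.26552274880095, 'pose': array([[ 8.58812310e-01,  3.79345754e-01, -3.44293792e-01,
         1.71261420e+02],
       [-5.11947721e-01,  6.10939973e-01, -6.03872404e-01,
        -4.54947002e+02],
       [-1.87335927e-02,  6.94873477e-01,  7.18887964e-01,
         7.78592039e+02],
       [ 0.00000000e+00,  0.00000000e+00,  0.00000000e+00,
         1.00000000e+00]])}
{'fx': 441.27295634179086, 'fy': 441.27295634179086, 'cx': 258.1629441984762, 'cy': 192.4991563105065, 'pose': array([[ 2.22344432e-02,  9.91883817e-01, -1.25188350e-01,
         3.35538201e+02],
       [-9.99627908e-01,  2.00775874e-02, -1.84644649e-02,
         9.18742195e+01],
       [-1.58011239e-02,  1.25552315e-01,  9.91961159e-01,
         1.07102184e+03],
       [ 0.00000000e+00,  0.00000000e+00,  0.00000000e+00,
         1.00000000e+00]])}
```

View pics/scene0.png

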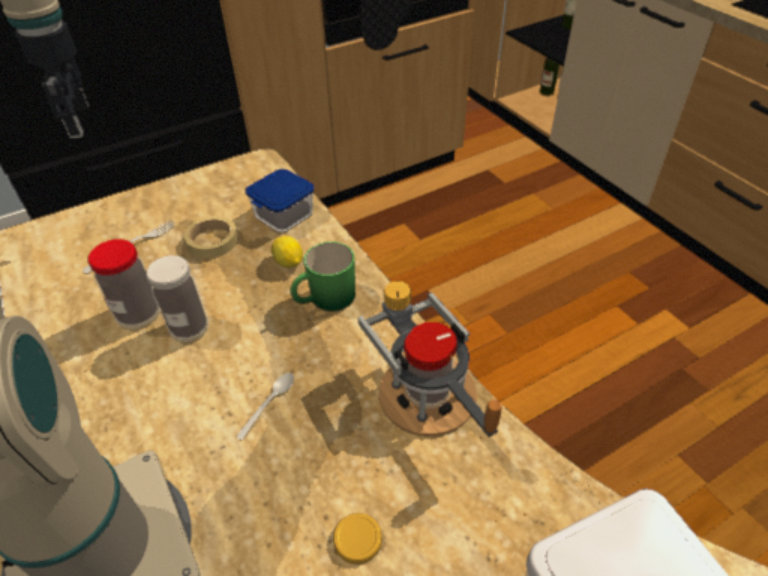

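View pics/top0.png

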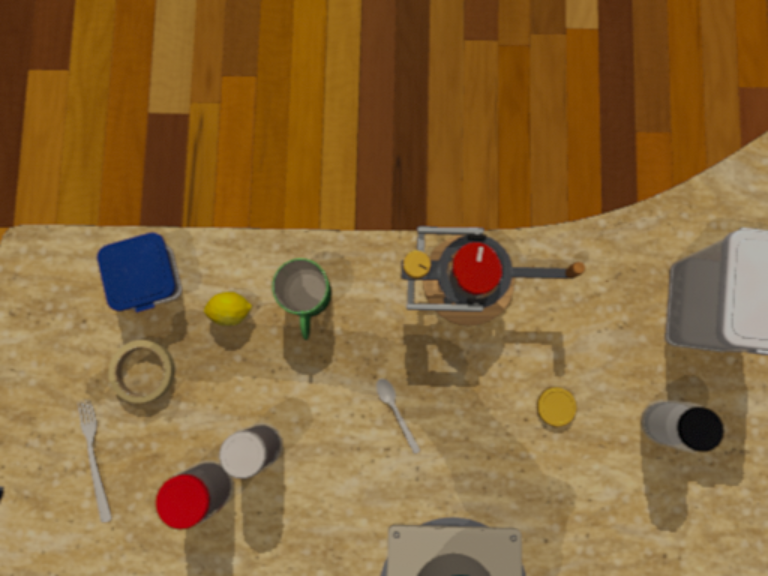

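The scene view shows the opener, with the brass wheel at about (397,293), the lid at (430,345) and the handle at (492,415). In the top view (1.5x) the wheel is at (417,264), the lid at (477,268), the handle top at (577,269) and the mug at (301,287).

```bash
cat > h.py <<'E'
import cv2,numpy as np
def ray(i,u,v):
    P=np.array(i["pose"]);d=np.array([(u-i["cx"])/i["fx"],-(v-i["cy"])/i["fy"],-1]);return P[:3,3],P[:3,:3]@d
def at(i,u,v,z):
    o,d=ray(i,u,v);return o+d*(z-o[2])/d[2]
def blob(i,lo,hi,roi):
    h=cv2.cvtColor(i["pixels"],cv2.COLOR_RGB2HSV);m=cv2.inRange(h,np.array(lo),np.array(hi))
    k=np.zeros_like(m);x0,y0,x1,y1=roi;k[y0:y1,x0:x1]=m[y0:y1,x0:x1]
    n,l,s,c=cv2.connectedComponentsWithStats(k);j=1+np.argmax(s[1:,4]);return c[j],s[j]
E
python3 - <<'E'
from h import *
t=dict(np.load("pics/top0.npz"));s=dict(np.load("pics/scene0.npz"))
h=cv2.cvtColor(t["pixels"],cv2.COLOR_RGB2HSV)
for p in((278,176),(318,176),(385,178)):print(p,h[p[1],p[0]],t["pixels"][p[1],p[0]])
w,st=blob(t,(15,120,120),(32,255,255),(262,160,292,192));print("wheel",w,st,at(t,*w,153))
l,st=blob(t,(170,150,60),(180,255,255),(290,150,345,210));print("lid",l,st,at(t,*l,128))
l,st=blob(t,(0,150,60),(4,255,255),(290,150,345,210));print("lid",l,st,at(t,*l,128))
g,st=blob(t,(4,100,60),(14,255,255),(370,165,400,192));print("grip",g,st,at(t,*g,150))
for n,i in(("top",t),):
    cr=i["pixels"][145:215,255:400,::-1];cv2.imwrite("pics/crop0.png",cv2.resize(cr,None,fx=5,fy=5,interpolation=cv2.INTER_CUBIC))
E
```

```text
(278, 176) [ 21 190 169] [169 131  43]
(318, 176) [  2 250 147] [147  11   3]
(385, 178) [ 15 183 153] [153  99  43]
wheel [276.68660287 171.54784689] [262 160  30  25 418] [496.7033134   70.89819395 153.        ]
lid [313. 194.] [313 194   1   1   1] [453.68516494  -8.49052249 128.        ]
lid [317.57554787 178.81430219] [301 161  34  36 867] [486.90863876 -18.12515176 128.        ]
grip [379.96774194 180.83870968] [377 177   7   7  31] [ 481.65421327 -146.43343326  150.        ]
```

View pics/crop0.png

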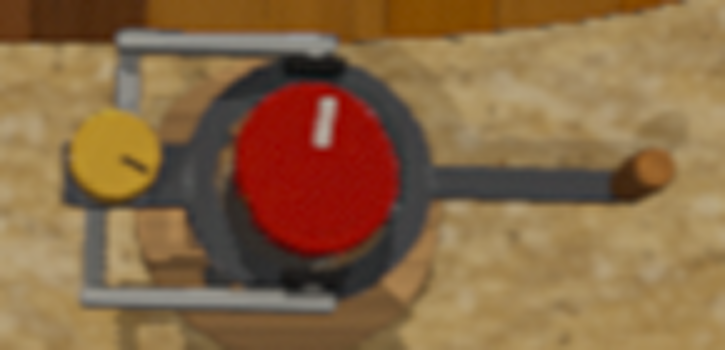

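The crop shows the wheel top centred at (116,155), the lid top at (318,168) and the handle top at (654,170). In full-image pixels these are (278.2,176), (318.6,178.6) and (385.8,179).

```bash
python3 - <<'E'
from h import *
t=dict(np.load("pics/top0.npz"));s=dict(np.load("pics/scene0.npz"))
w=at(t,278.2,175.9,153);l=at(t,318.6,178.7,128);g=at(t,385.8,179,150)
print(w,l,g,np.linalg.norm((w-l)[:2]),np.linalg.norm((g-l)[:2]),np.linalg.norm((g-w)[:2]))
d=(w-g)/np.linalg.norm(w-g);print(np.degrees(np.arctan2(d[1],d[0])))
# scene check: wheel top, lid top, grip top
for n,lo,hi,roi,z in(("wheel",(15,120,150),(32,255,255),(250,185,278,210),150),("lid",(0,150,100),(4,255,255),(265,212,308,250),125),("grip",(4,100,60),(14,255,255),(320,262,336,290),125)):
    c,st=blob(s,lo,hi,roi);print(n,c,st,at(s,*c,z))
cr=s["pixels"][180:300,240:345,::-1];cv2.imwrite("pics/crop1.png",cv2.resize(cr,None,fx=5,fy=5,interpolation=cv2.INTER_CUBIC))
E
```

```text
[487.47313511  67.55597271 153.        ] [487.20184724 -20.32988752 128.        ] [ 485.80775382 -158.68938434  150.        ] 87.8862789393316 138.36651999112786 226.25148635669436
89.57825611351792
wheel [261.61389961 191.70656371] [250 185  24  15 259] [488.39246903  79.3286712  150.        ]
lid [286.41830986 228.21549296] [270 215  35  28 710] [489.4149254  -17.72462909 125.        ]
grip [327.97633136 276.4260355 ] [323 262  13  27 169] [ 490.75585788 -155.68230933  125.        ]
```

View pics/crop1.png

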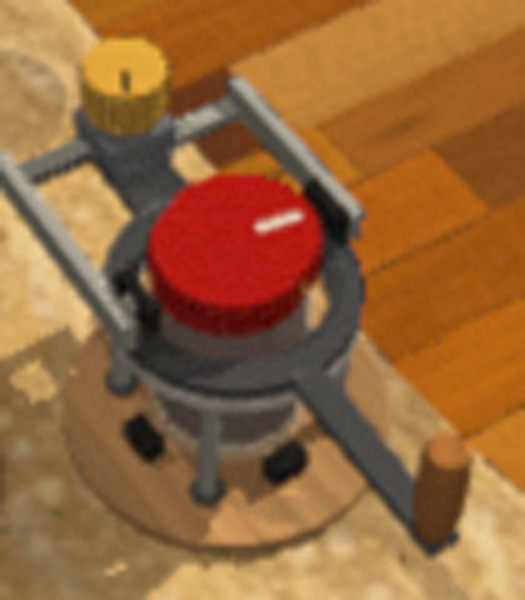

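The scene crop shows the wheel top at (124,66), the lid top at (237,240) and the handle top at (448,448). I'll cross-check these with the top view by triangulation.

```bash
cat >> h.py <<'E'
def tri(a,pa,b,pb):
    o1,d1=ray(a,*pa);o2,d2=ray(b,*pb);k=np.linalg.lstsq(np.c_[d1,-d2],o2-o1,rcond=None)[0]
    return (o1+d1*k[0]+o2+d2*k[1])/2, np.linalg.norm(o1+d1*k[0]-o2-d2*k[1])
def rel(target,yaw=None):
    from cell import ctrl
    from scipy.spatial.transform import Rotation as R
    s=ctrl.read_state();r=R.from_euler("xyz",s["tool_rot"])
    d=r.inv().apply(np.array(target)-s["eef_pos"])
    print("t",round(s["clock"],2),"pos",s["eef_pos"].round(1),"rot",np.degrees(s["tool_rot"]).round(1),"F",s["force"].round(1),"M",s["torque"].round(3),"w",round(s["width"],1),"gf",round(s["gripper_force"],1))
    print("q",s["qpos"].round(2))
    print("tool shift mm",d.round(1))
    if yaw is not None: print("rotvec deg",np.degrees((r.inv()*R.from_euler("xyz",[np.pi,0,yaw])).as_rotvec()).round(1))
E
python3 - <<'E'
from h import *
t=dict(np.load("pics/top0.npz"));s=dict(np.load("pics/scene0.npz"))
for n,a,b,z in(("wheel",(278.2,175.9),(264.8,193.2),153),("lid",(318.6,178.7),(287.4,228),128),("grip",(385.8,179),(329.6,269.6),150)):
    print(n,tri(t,a,s,b),at(t,*a,z),at(s,*b,z))
rel((487.5,68,190),2.84)
E
```

```text
wheel (array([487.981115  ,  67.25355208, 155.69440125]), np.float64(2.022164579836058)) [487.47313511  67.55597271 153.        ] [490.36562767  69.27864956 153.        ]
lid (array([488.21449952, -20.71069396, 129.06507254]), np.float64(2.5289014618684407)) [487.20184724 -20.32988752 128.        ] [489.99960499 -20.31690955 128.        ]
grip (array([ 486.60778006, -158.40757661,  153.69270103]), np.float64(3.0495849780697117)) [ 485.80775382 -158.68938434  150.        ] [ 490.0157842  -157.09226748  150.        ]
t 0.1 pos [193.  620.1 230.5] rot [-179.9    0.   162.7] F [-0.3 -0.3  0. ] M [ 0.008  0.031 -0.041] w 85.2 gf 0.0
q [-1.33  0.63  0.04  1.52 -0.03  1.   -0.02]
tool shift mm [-445.3 -439.5   41.2]
rotvec deg [-0.1  0.  -0. ]
```

```bash
python3 -m handwheel '[[[0,0,0],[-0.0278,-0.0275,0],0.3],[[0,0,0],[-0.0278,-0.0275,0],0.3],[[0,0,0],[-0.0278,-0.0275,0],0.3],[[0,0,0],[-0.0278,-0.0275,0],0.3],[[0,0,0],[-0.0278,-0.0275,0],0.3]]'
python3 -m handwheel '[[[0,0,0],[-0.0278,-0.0275,0],0.3],[[0,0,0],[-0.0278,-0.0275,0],0.3],[[0,0,0],[-0.0278,-0.0275,0],0.3],[[0,0,0],[-0.0278,-0.0275,0],0.3],[[0,0,0],[-0.0278,-0.0275,0],0.3]]'
python3 -m handwheel '[[[0,0,0],[-0.0278,-0.0275,0],0.3],[[0,0,0],[-0.0278,-0.0275,0],0.3],[[0,0,0],[-0.0278,-0.0275,0],0.3],[[0,0,0],[0,0,0],0.3],[[0,0,0],[0,0,0],0.3]]'
python3 -c "from h import *;rel((488.7,68,200),2.84)"
```

```text
clock: 0.52
eef_pos: [285.4, 446.1, 231.0]
tool_rot: [-3.141, -0.0, 2.84]
force: [0.9, 0.5, 0.4]
width: 59.3
gripper_force: 0.0
clock: 0.93
eef_pos: [377.2, 273.6, 231.2]
tool_rot: [-3.141, -0.0, 2.84]
force: [1.6, 0.6, -0.3]
width: 59.8
gripper_force: 0.0
clock: 1.35
eef_pos: [432.8, 169.2, 231.1]
tool_rot: [-3.141, 0.0, 2.834]
force: [-0.1, 1.1, 0.0]
width: 59.7
gripper_force: 0.0
t 1.35 pos [432.8 169.2 231.1] rot [-180.     0.   162.4] F [-0.1  1.1  0. ] M [ 0.049 -0.01   0.005] w 59.7 gf 0.0
q [-0.49  0.37  0.08  2.02 -0.04  0.76  0.88]
tool shift mm [-83.9 -79.5  31.2]
rotvec deg [-0.   0.  -0.4]
```

```bash
python3 -m handwheel '[[[0,0,0],[-0.021,-0.0199,0.006],0.3],[[0,0,0],[-0.021,-0.0199,0.006],0.3],[[0,0,0],[-0.021,-0.0199,0.006],0.3],[[0,0,0],[-0.021,-0.0199,0.006],0.3],[[0,0,0],[0,0,0],0.3]]'
python3 -m handwheel '[[[0,0,0],[0,0,0],0.3]]'
python3 - <<'E'
from h import *
from cell import ctrl
rel((488.7,68,124),2.84)
i=ctrl.get_image("wrist");np.savez("pics/w1.npz",**{k:np.array(v) for k,v in i.items()})
print({k:v for k,v in i.items() if k!="pixels"})
cv2.imwrite("pics/w1.png",i["pixels"][:,:,::-1])
E
```

```text
clock: 1.77
eef_pos: [490.2, 66.5, 206.3]
tool_rot: [-3.139, 0.001, 2.834]
force: [-0.6, -0.1, 0.4]
width: 59.8
gripper_force: 0.0
clock: 1.85
eef_pos: [488.3, 70.9, 206.7]
tool_rot: [-3.141, -0.001, 2.838]
force: [-0.8, 0.0, 0.4]
width: 60.2
gripper_force: 0.0
t 1.85 pos [488.3  70.9 206.7] rot [-1.800e+02 -1.000e-01  1.626e+02] F [-0.8  0.   0.4] M [ 0.038  0.017 -0.008] w 60.2 gf 0.0
q [-0.26  0.44  0.09  1.97 -0.06  0.73  1.13]
tool shift mm [-1.3 -2.6 82.7]
rotvec deg [-0.  -0.1 -0.1]
{'fx': 290.09644365803854, 'fy': 290.09644365803854, 'cx': 257.065747684561, 'cy': 189.60262506143772, 'T_tool_cam': array([[ 5.68248817e-05,  9.62056269e-01,  2.72851119e-01,
         6.77841031e+01],
       [ 9.99999988e-01, -9.37971240e-05,  1.22459568e-04,
        -2.62626602e-01],
       [ 1.43405645e-04,  2.72851109e-01, -9.62056262e-01,
        -1.42590658e+02],
       [ 0.00000000e+00,  0.00000000e+00,  0.00000000e+00,
         1.00000000e+00]])}
```

View pics/w1.png

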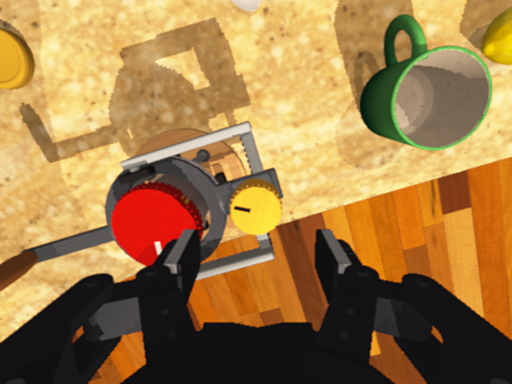

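The wrist view shows the wheel top centred at about (256,210), between the fingertips at (185,250) and (330,250).

```bash
python3 - <<'E'
from h import *
from cell import ctrl
from scipy.spatial.transform import Rotation as R
i=dict(np.load("pics/w1.npz"));s=ctrl.read_state()
T=np.eye(4);T[:3,:3]=R.from_euler("xyz",s["tool_rot"]).as_matrix();T[:3,3]=s["eef_pos"]
i["pose"]=T@i["T_tool_cam"]
c,st=blob(i,(18,120,120),(32,255,255),(215,165,300,245));print(c,st)
print(at(i,256,209,153),at(i,158,222,128))
rel((488.7,68,124))
E
```

```text
[260.56538068 208.00853534] [ 221  173   79   69 2929]
[489.84395478  70.59763345 153.        ] [485.28618363 -12.17498568 128.        ]
t 1.9 pos [487.9  72.3 206.9] rot [ 1.800e+02 -1.000e-01  1.628e+02] F [ 0.1  0.5 -0.3] M [ 0.066  0.053 -0.004] w 60.2 gf 0.0
q [-0.27  0.44  0.09  1.97 -0.06  0.73  1.13]
tool shift mm [-2.1 -3.9 82.9]
```

```bash
python3 -m handwheel '[[[0,0,0],[-0.0012,-0.0018,0.02],0.3],[[0,0,0],[-0.0012,-0.0018,0.02],0.3],[[0,0,0],[0,0,0.02],0.3],[[0,0,0],[0,0,0],0.3],[[0,0,0],[0,0,0],0.3]]'
python3 -m handwheel '[[[0,0,0],[0,0,0],0.3],[[0,0,0],[0,0,0],0.3]]'
python3 -c "from h import *;rel((489.2,68.5,124),2.84)"
```

```text
clock: 2.32
eef_pos: [488.5, 68.7, 147.0]
tool_rot: [-3.141, -0.002, 2.843]
force: [0.1, 0.8, 0.6]
width: 59.8
gripper_force: 0.0
clock: 2.48
eef_pos: [490.4, 67.8, 148.5]
tool_rot: [3.14, 0.002, 2.841]
force: [0.1, -0.0, 1.0]
width: 59.7
gripper_force: 0.0
t 2.48 pos [490.4  67.8 148.5] rot [1.799e+02 1.000e-01 1.628e+02] F [ 0.1 -0.   1. ] M [ 0.026 -0.008  0.031] w 59.7 gf 0.0
q [-0.25  0.53  0.07  2.03 -0.07  0.58  1.15]
tool shift mm [ 1.4  0.3 24.5]
rotvec deg [0.1 0.1 0.1]
```

```bash
python3 -m handwheel '[[[0,0,0],[0.0007,0.0003,0.012],0.3],[[0,0,0],[0,0,0.012],0.3],[[0,0,0],[0,0,0],0.3],[[0,0,0],[0,0,0],0.3]]'
python3 -m handwheel '[[[0,0,0],[0,0,0],1],[[0,0,0],[0,0,0],1],[[0,0,0],[0,0,0],1],[[0,0,0],[0,0,0],1],[[0,0,0],[0,0,0],1]]'
python3 -m handwheel '[[[0,0,0],[0,0,0],1],[[0,0,0],[0,0,0],1],[[0,0,0],[0,0,0],1]]'
python3 -c "from h import *;rel((489.2,68.5,124),2.84)"
```

```text
clock: 2.82
eef_pos: [489.3, 67.5, 123.9]
tool_rot: [3.141, 0.0, 2.84]
force: [0.6, 0.5, 0.2]
width: 59.8
gripper_force: 0.0
clock: 3.23
eef_pos: [490.4, 69.0, 124.9]
tool_rot: [3.138, 0.002, 2.841]
force: [-1.9, 4.1, 6.0]
width: 36.5
gripper_force: 59.3
clock: 3.48
eef_pos: [490.4, 69.0, 124.9]
tool_rot: [3.138, 0.002, 2.841]
force: [-0.0, 4.2, 7.1]
width: 36.3
gripper_force: 59.3
t 3.48 pos [490.4  69.  124.9] rot [1.798e+02 1.000e-01 1.628e+02] F [-0.   4.2  7.1] M [0.717 0.171 0.064] w 36.3 gf 59.3
q [-0.24  0.57  0.07  2.05 -0.08  0.52  1.15]
tool shift mm [ 1.  -0.9  0.9]
rotvec deg [0.2 0.1 0.1]
```

```bash
cat > st.py <<'E'
from h import *;rel((489.2,68.5,124),2.84)
E
python3 -m handwheel '[[[0,0,5],[0,0,0],1],[[0,0,5],[0,0,0],1],[[0,0,5],[0,0,0],1],[[0,0,5],[0,0,0],1]]'; python3 st.py
python3 -m handwheel '[[[0,0,0],[0,0,0],1],[[0,0,0],[0,0,0],1]]'; python3 st.py
python3 -m handwheel '[[[0,0,5],[0,0,0],1],[[0,0,5],[0,0,0],1],[[0,0,5],[0,0,0],1]]'
python3 -m handwheel '[[[0,0,0],[0,0,0],1],[[0,0,0],[0,0,0],1]]'; python3 st.py
```

```text
clock: 3.82
eef_pos: [490.4, 69.1, 124.9]
tool_rot: [3.138, 0.001, 2.489]
force: [-0.8, 3.2, 6.2]
width: 36.9
gripper_force: 59.2
t 3.82 pos [490.4  69.1 124.9] rot [1.798e+02 1.000e-01 1.426e+02] F [-0.8  3.2  6.2] M [0.699 0.122 0.332] w 36.9 gf 59.2
q [-0.31  0.58  0.17  2.05 -0.19  0.52  0.91]
tool shift mm [ 0.6 -1.2  0.9]
rotvec deg [  0.2   0.1 -20.1]
clock: 3.98
eef_pos: [490.2, 69.1, 124.9]
tool_rot: [3.138, 0.001, 2.491]
force: [-1.3, 2.8, 7.1]
width: 36.6
gripper_force: 59.5
t 3.98 pos [490.2  69.1 124.9] rot [179.8   0.  142.7] F [-1.3  2.8  7.1] M [ 0.735  0.219 -0.243] w 36.6 gf 59.5
q [-0.31  0.58  0.17  2.05 -0.19  0.52  0.91]
tool shift mm [ 0.5 -1.1  0.9]
rotvec deg [  0.2   0.1 -20. ]
clock: 4.23
eef_pos: [490.5, 69.1, 124.9]
tool_rot: [3.137, -0.0, 2.227]
force: [-0.6, 3.5, 6.0]
width: 36.3
gripper_force: 59.4
clock: 4.4
eef_pos: [490.2, 69.1, 124.9]
tool_rot: [3.138, -0.0, 2.229]
force: [-1.6, 3.1, 8.1]
width: 36.4
gripper_force: 59.7
t 4.4 pos [490.2  69.1 124.9] rot [179.8  -0.  127.7] F [-1.6  3.1  8.1] M [ 0.655  0.23  -0.224] w 36.4 gf 59.7
q [-0.36  0.59  0.24  2.05 -0.27  0.53  0.73]
tool shift mm [ 0.2 -1.2  0.9]
rotvec deg [  0.2   0.  -35. ]
```

```bash
cat > tq.py <<'E'
from cell import ctrl
import numpy as np
s=ctrl.read_state();print("  M",s["torque"].round(3),"turned",(162.75-np.degrees(s["tool_rot"][2])).round(2),"F",s["force"].round(1),"tau7",s["tau"][6].round(3))
E
python3 -m handwheel '[[[0,0,3],[0,0,0],1],[[0,0,3],[0,0,0],1]]' >/dev/null; python3 tq.py
python3 -m handwheel '[[[0,0,3],[0,0,0],1]]'>/dev/null; python3 tq.py
python3 -m handwheel '[[[0,0,0],[0,0,0],1]]'>/dev/null; python3 tq.py
python3 -m handwheel '[[[0,0,0],[0,0,0],1]]'>/dev/null; python3 tq.py
python3 -m handwheel '[[[0,0,2],[0,0,0],1]]'>/dev/null; python3 tq.py
python3 -m handwheel '[[[0,0,0],[0,0,0],1]]'>/dev/null; python3 tq.py
python3 -m handwheel '[[[0,0,0],[0,0,0],1]]'>/dev/null; python3 tq.py
python3 -m handwheel '[[[0,0,2],[0,0,0],1]]'>/dev/null; python3 tq.py
python3 -m handwheel '[[[0,0,0],[0,0,0],1],[[0,0,0],[0,0,0],1]]'>/dev/null; python3 tq.py
```

```text
M [0.59  0.065 0.313] turned 41.04 F [-0.   4.1  7.3] tau7 0.186
  M [0.679 0.08  0.32 ] turned 44.04 F [-0.3  3.2  6.8] tau7 0.154
  M [ 0.647  0.079 -0.177] turned 44.08 F [-0.1  3.   8. ] tau7 -0.16
  M [ 0.699  0.074 -0.184] turned 44.02 F [-0.5  3.6  6.8] tau7 0.171
  M [0.718 0.034 0.291] turned 45.94 F [-1.1  3.7  6.3] tau7 0.179
  M [0.703 0.08  0.031] turned 46.02 F [-1.2  4.2  6.5] tau7 -0.184
  M [ 0.714  0.066 -0.079] turned 45.98 F [-0.4  3.5  6.3] tau7 0.039
  M [0.702 0.074 0.275] turned 47.93 F [-0.7  2.7  7.2] tau7 0.196
  M [ 0.672  0.109 -0.055] turned 47.98 F [-1.1  3.1  7.1] tau7 0.035
```

```bash
echo 'import sys;sys.exit(s["torque"][2]>0.38)' >> tq.py
python3 -m handwheel '[[[0,0,3],[0,0,0],1]]' >/dev/null; python3 tq.py &&
python3 -m handwheel '[[[0,0,3],[0,0,0],1]]'>/dev/null && python3 tq.py &&
python3 -m handwheel '[[[0,0,3],[0,0,0],1]]'>/dev/null && python3 tq.py &&
python3 -m handwheel '[[[0,0,3],[0,0,0],1]]'>/dev/null && python3 tq.py &&
python3 -m handwheel '[[[0,0,3],[0,0,0],1]]'>/dev/null && python3 tq.py &&
python3 -m handwheel '[[[0,0,3],[0,0,0],1]]'>/dev/null && python3 tq.py &&
python3 -m handwheel '[[[0,0,3],[0,0,0],1]]'>/dev/null && python3 tq.py &&
python3 -m handwheel '[[[0,0,3],[0,0,0],1]]'>/dev/null && python3 tq.py
```

```text
M [0.713 0.081 0.283] turned 50.93 F [-0.4  4.6  6.3] tau7 0.453False
```

```bash
sed -i 's/sys.exit(s\["torque"\]\[2\]>0.38)/sys.exit(int(s["torque"][2]>0.38))/' tq.py; tail -1 tq.py
python3 -m handwheel '[[[0,0,3],[0,0,0],1]]'>/dev/null && python3 tq.py &&
python3 -m handwheel '[[[0,0,3],[0,0,0],1]]'>/dev/null && python3 tq.py &&
python3 -m handwheel '[[[0,0,3],[0,0,0],1]]'>/dev/null && python3 tq.py &&
python3 -m handwheel '[[[0,0,3],[0,0,0],1]]'>/dev/null && python3 tq.py &&
python3 -m handwheel '[[[0,0,3],[0,0,0],1]]'>/dev/null && python3 tq.py &&
python3 -m handwheel '[[[0,0,3],[0,0,0],1]]'>/dev/null && python3 tq.py &&
python3 -m handwheel '[[[0,0,3],[0,0,0],1]]'>/dev/null && python3 tq.py &&
python3 -m handwheel '[[[0,0,3],[0,0,0],1]]'>/dev/null && python3 tq.py
```

```text
import sys;sys.exit(int(s["torque"][2]>0.38))
  M [0.676 0.044 0.288] turned 54.03 F [-0.6  3.6  6.8] tau7 0.191
  M [0.59  0.05  0.294] turned 57.05 F [-0.2  3.4  6.5] tau7 0.157
  M [0.593 0.045 0.279] turned 60.04 F [-0.2  3.6  6.3] tau7 0.156
  M [0.575 0.028 0.302] turned 63.04 F [-0.8  4.9  7.4] tau7 0.146
  M [0.573 0.091 0.355] turned 66.03 F [-0.2  3.4  6.7] tau7 0.112
  M [0.643 0.041 0.334] turned 69.02 F [0.3 2.6 7. ] tau7 0.079
  M [0.537 0.028 0.402] turned 72.02 F [-0.8  3.3  7.8] tau7 0.046
```

```bash

python3 -m handwheel '[[[0,0,0],[0,0,0],1]]'>/dev/null ; python3 tq.py 
python3 -m handwheel '[[[0,0,0],[0,0,0],1]]'>/dev/null ; python3 tq.py 
python3 -m handwheel '[[[0,0,0],[0,0,0],1]]'>/dev/null ; python3 tq.py
python3 -m handwheel '[[[0,0,1],[0,0,0],1]]'>/dev/null ; python3 tq.py
python3 -m handwheel '[[[0,0,0],[0,0,0],1]]'>/dev/null ; python3 tq.py 
python3 -m handwheel '[[[0,0,0],[0,0,0],1]]'>/dev/null ; python3 tq.py
```

```text
M [ 0.621  0.048 -0.087] turned 72.04 F [0.7 3.3 7.9] tau7 -0.273
  M [ 0.715  0.059 -0.162] turned 71.99 F [0.1 3.9 6.4] tau7 0.104
  M [ 0.657  0.025 -0.124] turned 71.99 F [0.2 3.6 7.3] tau7 0.11
  M [0.633 0.034 0.447] turned 72.91 F [-0.6  4.2  6.6] tau7 -0.201
  M [0.651 0.062 0.215] turned 72.93 F [0.  3.3 7.5] tau7 -0.303
  M [ 0.65  -0.011  0.188] turned 72.92 F [-0.5  3.3  7.3] tau7 -0.195
```

The moving torque (0.45 N m against a baseline of 0.29) and the 9° of travel since touch both put the pads at about 15 N. I'll release the wheel and rise.

```bash

python3 -m handwheel '[[[0,0,0],[0,0,0],0.3],[[0,0,0],[0,0,0],0.3],[[0,0,0],[0,0,0],0.3],[[0,0,0],[0,0,0],0.3]]'
python3 -m handwheel '[[[0,0,0],[0,0,-0.02],0.3],[[0,0,0],[0,0,-0.03],0.3],[[0,0,0],[0,0,-0.03],0.3],[[0,0,0],[0,0,0],0.3],[[0,0,0],[0,0,0],0.3]]'
python3 - <<'E'
from h import *
from cell import ctrl
rel((488,-158,200),np.pi/2)
for n in("scene","top"):
    i=ctrl.get_image(n);np.savez(f"pics/{n}1.npz",**{k:np.array(v) for k,v in i.items()})
p=np.load("pics/scene0.npz")["pixels"][180:300,240:345,::-1];q=np.load("pics/scene1.npz")["pixels"][180:300,240:345,::-1]
cv2.imwrite("pics/c2.png",cv2.resize(np.hstack([p,q]),None,fx=3.8,fy=3.8,interpolation=cv2.INTER_CUBIC))
E
```

```text
clock: 6.82
eef_pos: [489.1, 67.0, 123.4]
tool_rot: [-3.142, 0.0, 1.565]
force: [0.0, -0.3, 0.3]
width: 59.7
gripper_force: 0.0
clock: 7.23
eef_pos: [490.2, 67.3, 204.6]
tool_rot: [3.138, -0.001, 1.566]
force: [-0.1, 0.2, -0.8]
width: 59.9
gripper_force: 0.0
t 7.23 pos [490.2  67.3 204.6] rot [179.8  -0.   89.7] F [-0.1  0.2 -0.8] M [ 0.024  0.    -0.064] w 59.9 gf 0.0
q [-0.56  0.49  0.54  1.99 -0.36  0.75  0.19]
tool shift mm [-225.3   -1.     4.4]
rotvec deg [ 0.2 -0.  -0.3]
```

View pics/c2.png

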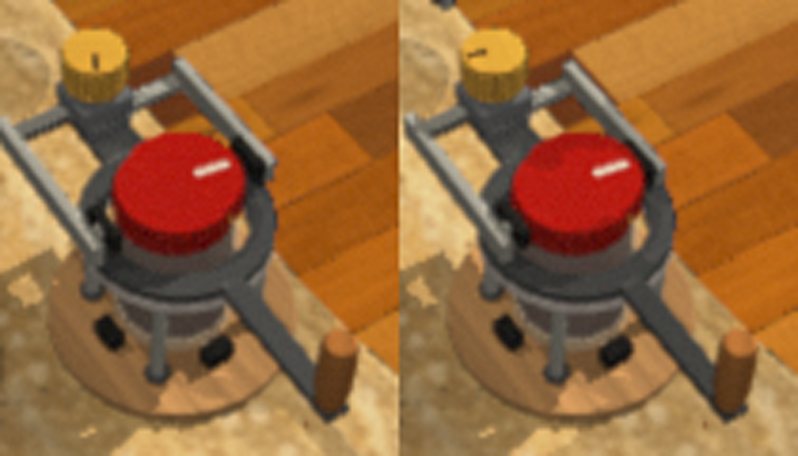

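Both pads now sit against the lid, the lid mark is unturned, and the wheel mark has gone round about 73°. Next I'll move to the lever handle.

```bash

python3 -m handwheel '[[[0,0,0],[-0.0376,0,0],0.3],[[0,0,0],[-0.0376,0,0],0.3],[[0,0,0],[-0.0376,0,0],0.3],[[0,0,0],[-0.0376,0,0],0.3],[[0,0,0],[-0.0376,0,0],0.3]]'
python3 -m handwheel '[[[0,0,0],[-0.0376,0,0],0.3],[[0,0,0],[0,0,0],0.3],[[0,0,0],[0,0,0],0.3],[[0,0,0],[0,0,0],0.3],[[0,0,0],[0,0,0],0.3]]'
python3 - <<'E'
from h import *
from cell import ctrl
from scipy.spatial.transform import Rotation as R
s=ctrl.read_state();i=dict(ctrl.get_image("wrist"));cv2.imwrite("pics/w2.png",i["pixels"][:,:,::-1])
T=np.eye(4);T[:3,:3]=R.from_euler("xyz",s["tool_rot"]).as_matrix();T[:3,3]=s["eef_pos"];i["pose"]=T@i["T_tool_cam"]
np.savez("pics/w2.npz",**i)
rel((489.5,-158,112),np.pi/2)
E
```

```text
clock: 7.75
eef_pos: [486.9, -122.1, 201.9]
tool_rot: [-3.139, -0.001, 1.566]
force: [1.3, 0.4, -0.1]
width: 59.9
gripper_force: 0.0
clock: 8.17
eef_pos: [487.6, -156.6, 202.4]
tool_rot: [-3.14, -0.001, 1.568]
force: [0.9, -0.5, 0.2]
width: 60.0
gripper_force: 0.0
t 8.22 pos [ 487.9 -156.5  202.6] rot [-1.799e+02 -1.000e-01  8.990e+01] F [ 0.1  0.3 -0.3] M [ 0.044  0.043 -0.027] w 59.6 gf 0.0
q [-0.09  0.52  0.51  1.94 -0.36  0.78  0.62]
tool shift mm [-1.6  1.8 90.6]
rotvec deg [-0.1 -0.1 -0.1]
```

View pics/w2.png

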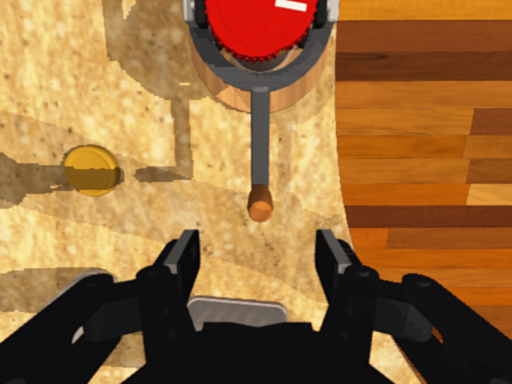

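The handle top is at (260,211), between the fingers.

```bash
python3 -c "
from h import *
i=dict(np.load('pics/w2.npz'));print(at(i,260,211,150));rel((489.5,-158,112),np.pi/2)"
python3 -m handwheel '[[[0,0,0],[-0.0008,0.0018,0.025],0.3],[[0,0,0],[0,0,0.025],0.3],[[0,0,0],[0,0,0],0.3],[[0,0,0],[0,0,0],0.3]]'
python3 -c "
from h import *
rel((489.5,-158,112),np.pi/2)"
```

```text
[ 490.9023911  -159.16987975  150.        ]
t 8.22 pos [ 487.9 -156.5  202.6] rot [-1.799e+02 -1.000e-01  8.990e+01] F [ 0.1  0.3 -0.3] M [ 0.044  0.043 -0.027] w 59.6 gf 0.0
q [-0.09  0.52  0.51  1.94 -0.36  0.78  0.62]
tool shift mm [-1.6  1.8 90.6]
rotvec deg [-0.1 -0.1 -0.1]
clock: 8.55
eef_pos: [489.1, -157.7, 152.6]
tool_rot: [-3.139, -0.001, 1.568]
force: [0.3, -0.1, 0.1]
width: 59.9
gripper_force: 0.0
t 8.55 pos [ 489.1 -157.7  152.6] rot [-1.798e+02 -1.000e-01  8.980e+01] F [ 0.3 -0.1  0.1] M [-0.004 -0.021 -0.053] w 59.9 gf 0.0
q [-0.05  0.59  0.46  1.98 -0.42  0.66  0.67]
tool shift mm [-0.4  0.6 40.6]
rotvec deg [-0.2 -0.1 -0.2]
```

```bash

python3 -m handwheel '[[[0,0,0],[-0.001,0.001,0.013],0.3],[[0,0,0],[0,0,0.013],0.3],[[0,0,0],[0,0,0.013],0.3],[[0,0,0],[0,0,0],0.3],[[0,0,0],[0,0,0],0.3]]'
python3 -m handwheel '[[[0,0,0],[0,0,0],1],[[0,0,0],[0,0,0],1],[[0,0,0],[0,0,0],1],[[0,0,0],[0,0,0],1],[[0,0,0],[0,0,0],1]]'
python3 -m handwheel '[[[0,0,0],[0,0,0],1],[[0,0,0],[0,0,0],1],[[0,0,0],[0,0,0],1]]'
python3 -c "
from h import *
rel((489.5,-158,112),np.pi/2)"
```

```text
clock: 8.97
eef_pos: [491.3, -159.9, 115.2]
tool_rot: [3.141, 0.0, 1.566]
force: [-0.1, -0.2, 0.8]
width: 60.2
gripper_force: 0.0
clock: 9.38
eef_pos: [490.9, -160.3, 115.3]
tool_rot: [3.141, -0.0, 1.566]
force: [-2.3, 0.3, 5.7]
width: 18.8
gripper_force: 58.3
clock: 9.63
eef_pos: [490.9, -160.2, 115.3]
tool_rot: [3.141, -0.0, 1.566]
force: [-1.4, 0.8, 7.5]
width: 18.5
gripper_force: 58.3
t 9.63 pos [ 490.9 -160.2  115.3] rot [180.   -0.   89.7] F [-1.4  0.8  7.5] M [0.1   0.357 0.084] w 18.5 gf 58.3
q [-0.01  0.65  0.41  2.   -0.46  0.58  0.71]
tool shift mm [ 2.2 -1.4  3.3]
rotvec deg [ 0.  -0.  -0.3]
```

```bash

python3 -m handwheel '[[[0,0,-3],[0.0002,0.0073,0],1],[[0,0,-3],[0.0002,0.0073,0],1],[[0,0,-3],[0.0002,0.0073,0],1],[[0,0,-3],[0.0002,0.0073,0],1]]'
cat > ar.py <<'E'
from h import *;from cell import ctrl
s=ctrl.read_state();v=s["eef_pos"][:2]-[490.5,-19.5];a=np.degrees(np.arctan2(v[1],v[0]))+90
print(" angle",a.round(2),"r",np.hypot(*v).round(1),"z",s["eef_pos"][2].round(1),"yaw",np.degrees(s["tool_rot"][2]).round(1),"F",s["force"].round(1),"tang",(s["force"][:2]@[np.cos(np.radians(a)),np.sin(np.radians(a))]).round(1),"M",s["torque"].round(2),"w",round(s["width"],1))
E
python3 ar.py
```

```text
clock: 9.97
eef_pos: [519.2, -157.2, 115.3]
tool_rot: [-3.141, -0.001, 1.777]
force: [-3.6, 1.1, 8.0]
width: 18.7
gripper_force: 58.4
 angle 11.77 r 140.7 z 115.3 yaw 101.8 F [-3.6  1.1  8. ] tang -3.3 M [ 0.2   0.72 -0.17] w 18.7
```

```bash

python3 -m handwheel '[[[0,0,-3],[0.0002,0.0073,0],1],[[0,0,-3],[0.0002,0.0073,0],1],[[0,0,-3],[0.0002,0.0073,0],1],[[0,0,-3],[0.0002,0.0073,0],1]]'>/dev/null; python3 ar.py
python3 -m handwheel '[[[0,0,-3],[0.0002,0.0073,0],1],[[0,0,-3],[0.0002,0.0073,0],1],[[0,0,-3],[0.0002,0.0073,0],1],[[0,0,-3],[0.0002,0.0073,0],1]]'>/dev/null; python3 ar.py
python3 -m handwheel '[[[0,0,-3],[0.0002,0.0073,0],1],[[0,0,-3],[0.0002,0.0073,0],1],[[0,0,-3],[0.0002,0.0073,0],1],[[0,0,-3],[0.0002,0.0073,0],1]]'>/dev/null; python3 ar.py
python3 -m handwheel '[[[0,0,-3],[0.0002,0.0073,0],1],[[0,0,-3],[0.0002,0.0073,0],1],[[0,0,-3],[0.0002,0.0073,0],1]]'>/dev/null; python3 ar.py
```

```text
angle 23.74 r 140.7 z 115.3 yaw 113.8 F [-3.2  0.7  6.8] tang -2.7 M [ 0.14  0.71 -0.23] w 18.7
 angle 35.62 r 140.7 z 115.3 yaw 125.8 F [-1.4  0.8  6.4] tang -0.7 M [ 0.16  0.64 -0.33] w 18.4
 angle 47.5 r 140.7 z 115.3 yaw 137.7 F [-3.1  0.5  6.4] tang -1.7 M [ 0.07  0.65 -0.37] w 18.4
 angle 56.4 r 140.7 z 115.3 yaw 146.7 F [-3.1  0.5  5.7] tang -1.3 M [-0.01  0.58 -0.43] w 18.7
```

```bash

python3 -m handwheel '[[[0,0,-2],[0,0.0049,0],1]]'>/dev/null; python3 ar.py
python3 -m handwheel '[[[0,0,-1],[0,0.0025,0],1]]'>/dev/null; python3 ar.py
python3 -m handwheel '[[[0,0,-1],[0,0.0025,0],1]]'>/dev/null; python3 ar.py
```

```text
angle 58.6 r 140.7 z 115.3 yaw 148.8 F [-2.1  0.5  5.1] tang -0.7 M [ 0.02  0.64 -0.32] w 18.8
 angle 59.64 r 140.7 z 115.3 yaw 149.8 F [-2.6 -0.4  4.9] tang -1.6 M [-0.06  0.57 -0.32] w 18.3
 angle 60.05 r 140.7 z 115.3 yaw 150.7 F [-6.3 -4.9  7.5] tang -7.4 M [-0.91  1.04 -0.52] w 18.9
```

```bash

python3 -m handwheel '[[[0,0,0],[0,0.0012,0],1],[[0,0,0],[0,0,0],1]]'>/dev/null; python3 ar.py
```

```text
angle 60.03 r 140.7 z 115.3 yaw 150.5 F [-5.9 -2.6  7.5] tang -5.2 M [-0.41  0.85 -0.36] w 18.4
```

```bash

python3 -m handwheel '[[[0,0,0],[0,0.002,0],1],[[0,0,0],[0,0,0],1]]'>/dev/null; python3 ar.py
python3 -m handwheel '[[[0,0,0],[0,0.001,0],1],[[0,0,0],[0,0,0],1]]'>/dev/null; python3 ar.py
python3 - <<'E'
from h import *
from cell import ctrl
i=ctrl.get_image("top");np.savez("pics/top2.npz",**i);j=ctrl.get_image("scene")
a=i["pixels"][130:220,250:390,::-1];b=j["pixels"][165:255,240:380,::-1]
cv2.imwrite("pics/c3.png",cv2.resize(np.vstack([a,b]),None,fx=3.3,fy=3.3,interpolation=cv2.INTER_CUBIC))
E
```

```text
angle 60.03 r 140.7 z 115.3 yaw 150.5 F [-7.2 -5.1  8. ] tang -8.0 M [-0.89  1.21 -0.33] w 18.8
 angle 60.03 r 140.7 z 115.3 yaw 150.4 F [-7.5 -6.2  8.9] tang -9.1 M [-1.14  1.37 -0.37] w 18.5
```

View pics/c3.png

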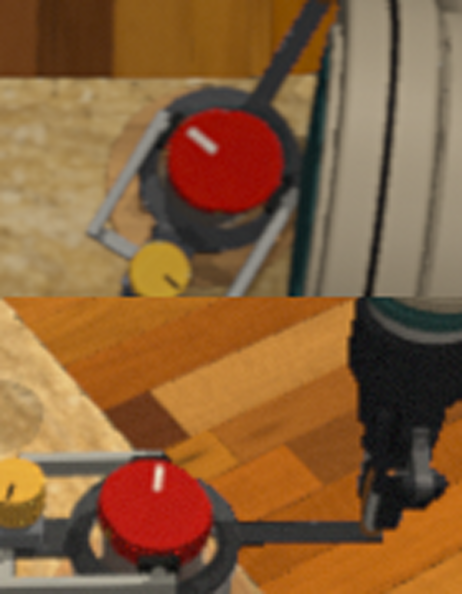

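The head is against its stop and the lid mark has turned about 57° with the jaws. I'll let go and rise clear.

```bash

python3 -m handwheel '[[[0,0,0],[0,-0.001,0],1],[[0,0,0],[0,0,0],0.3],[[0,0,0],[0,0,0],0.3],[[0,0,0],[0,0,0],0.3],[[0,0,0],[0,0,0],0.3]]'
python3 -m handwheel '[[[0,0,0],[0,0,-0.02],0.3],[[0,0,0],[0,0,-0.03],0.3],[[0,0,0],[0,0,-0.03],0.3],[[0,0,0],[0,0,-0.03],0.3],[[0,0,0],[0,0,0],0.3]]'
python3 -m handwheel '[[[0,0,0],[0,0,0],0.3],[[0,0,0],[0,0,0],0.3],[[0,0,0],[0,0,0],0.3]]'
python3 - <<'E'
from h import *
from cell import ctrl
s=ctrl.read_state();i=dict(ctrl.get_image("wrist"));cv2.imwrite("pics/w3.png",i["pixels"][:,:,::-1])
E
```

```text
clock: 12.48
eef_pos: [615.2, -85.2, 114.3]
tool_rot: [3.141, 0.0, 2.631]
force: [0.2, 1.3, -0.6]
width: 59.3
gripper_force: 0.0
clock: 12.9
eef_pos: [618.8, -86.2, 230.5]
tool_rot: [3.137, 0.01, 2.631]
force: [-0.1, 0.1, 0.3]
width: 59.6
gripper_force: 0.0
clock: 13.15
eef_pos: [613.9, -85.4, 222.8]
tool_rot: [-3.141, -0.003, 2.631]
force: [0.7, 0.3, -0.6]
width: 59.9
gripper_force: 0.0
```

View pics/w3.png

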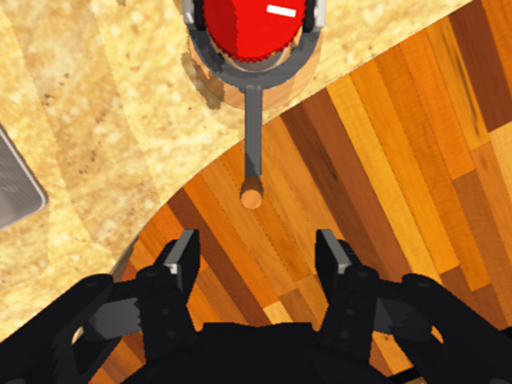

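The handle at (252,197) is free and the head has stayed at the far stop. The lid is still between the pads, so I'm handing in.

```bash
python3 -c "
from cell import ctrl
print(ctrl.finish_job())"
```

```text
the job is handed in; nothing more can be done
None
```

I closed the jaws on the lid at an estimated 15 N per pad, swung the lever to its far stop (about 60°) with the lid turning along, let go of both, and handed the job in at about 13 s; the judge's verdict was not shown.

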